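# Seat a printing block on its registration pins

## Robot

A 6-joint arm with a two-finger parallel gripper is mounted at the origin on the work surface. World frame = base frame: x ahead of the robot, y to its left, z up, the work surface at z = 0. Lengths are in m, angles in rad, forces in N, time in s.
With the tool pointing down it reaches from about 0.3 to 0.775 m from the base axis. Payload 14.6 kg.
Tool frame: the origin (TCP) lies on the front face of the gripper's body, between the roots of the fingers; the fingertips stand 97 mm ahead of it and the grasp point (between the pads) lies 78 mm ahead of it; z points along the fingers, y is the direction in which the jaws open and shut (so a half turn about z gives the same grasp; the last joint's range is limited). The gripper opens to 94 mm and grips with 3 to 60 N. Pads are 16 mm wide; open, the fingers measure 119 mm over their backs; the gripper's body (75 mm by 177 mm) begins 78 mm behind the grasp point.
Start: joints at [1.134, 0.3, 1.521, -0, 1.321, -0.067], TCP at [0.199, 0.513, 0.303] pointing down, gripper open.
Joint ranges: [-3.03, 3.03], [-0.79, 2.21], [0.23, 2.52], [-1.04, 4.18], [0, 3.07], [-2.55, 2.55]. Speed limits (rad/s): [2.22, 2.22, 2.57, 3.14, 3.14, 3.14].

## Interface

Orientations are given as [roll, pitch, yaw] about the fixed x, y, z axes, in that order (R = Rz(yaw) Ry(pitch) Rx(roll)).
In Python, from station import ctrl gives the robot as it stands. The module is installed in compiled form; this text tells all that it offers.
- The arm moves only by the shell command python3 -m pendant 'ROWS' [FORCE]. ROWS is JSON, a list of rows, each an object of numbers: "rx", "ry", "rz": the turn, a rotation vector about the tool's x, y, z each as a share of 4 degrees, from -1 to 1; "tx", "ty", "tz": the shift along the tool's x, y, z each as a share of 0.04 m, from -1 to 1; "grip": the gripper command: -1 is fully open, 1 is shut, values between are in proportion. A call has 1 to 8 rows; each row shifts and turns the pose as measured when the row begins, along the tool's axes as they then stand; what a row does not reach is not made up. A row lasts 1/12 s, in which the tool goes at most 41.7 mm and 7.16 degrees, less where a joint would pass 70% of its speed; a pose out of reach is approached as far as the arm can. A call with a number of a shift or a turn outside -1 to 1 is refused whole. A call with a gripper value outside its range is refused whole. The fingers move at their own pace and stop on an object; FORCE is the grip in N (left out, the last holds). Time passes only in rows, so rows that do not move let the fingers close. It gives the time, the measured TCP pose, the force and the opening at its end, in the units of the state.
- ctrl.get_obs(): the state, without advancing time (a new reading comes with each control period).
- ctrl.camera(name): name is "scene" or "top" or "wrist"; returns a dict with "pixels" (384x512x3 uint8, blue, green, red), "fx", "fy", "cx", "cy" (pixels), "world_from_camera" (4x4, takes a point from camera to world coordinates). Camera axes: x right, y up, looking along -z (the intrinsics and any distortion apply to the point x, -y, -z); pixel columns grow to the right and rows downward; lengths in m; the calibration is good to about 2 mm. A picture is of the moment at which its call begins. There is no depth.
- ctrl.hand_in(): hands the job in, once; it reports no verdict.
The state is a dict: "time_s": time; "qpos": joint angles; "joint_vel": joint speeds; "tau": joint torques, N m; "ee_pos": TCP position; "eef_rot": TCP orientation; "force": force on the tool from outside, world axes, zero at the start; "moment": the same for the moment, N m; "grip_width": finger opening in m.
Only numpy, scipy, OpenCV 4.12 (cv2) and the standard library are available. Lean on these libraries where they do the work, as an engineer would, in place of code of your own. Each camera call takes 0.05 s, during which the arm holds its last target.

## Task

The large carved printing block is lying askew on the registration jig, propped on top of the jig's two hidden locating pins. Nudge it with the fingertips, back against the fence and sideways along it, until its two holes drop over the two pins and it lies flat on the jig's bed, then move the fingers clear. Do not pick the block up or tip it up, and leave the jar, roller and everything else standing or lying where they are.

Things in the scene. Friction and masses are not known exactly. Their poses are not given: they have to be found in the camera images.
- jig: Fixed wooden registration jig. Bed 220 (x) x 420 (y) x 12 mm thick, on the table. Origin: on the table, 110 mm from the bed's near and far sides, 180 mm from its left and 240 mm from its right end; +x from the robot's side to the fence, +y along the fence to the left, z up. Two pins stand on the bed, hidden under the block at first; black lines across the fence, straight behind, show their y. The seated block's centre is at x = +14.5, y = 0, z = 17 mm.
- pin0 (a point): Foot of the left (+y) pin, on the bed's top: x = +45, y = +35, z = 12 mm in the jig's frame; axes as the jig's. Both pins are fixed, steel, 10 mm thick and 8.5 mm tall, the upper 4 mm tapering to a flat tip 5 mm wide.
- fence (a point): Middle of the foot of the fence's face (the side towards the robot), on the bed: x = +85, y = +30, z = 12 mm in the jig's frame; axes as the jig's. The fence is straight, fixed, 15 mm thick, 300 mm long (along y) and rises 22 mm above the bed. The seated block's far edge is 0.5 mm from it.
- pin1 (a point): Foot of the right (-y) pin, on the bed's top: x = +45, y = -35, z = 12 mm in the jig's frame. Axes as the jig's.
- block_mid (a point): Centre of the loose printing block: plywood 140 (x) x 190 (y) x 10 mm, 0.28 to 0.5 kg, carved black lino on its nearer part, two holes in the bare strip along its far edge. Axes: x to its far (holed) edge, y to its left, z out of its top. Pushing it along takes 2 to 10 N. Seated, the centre is 5 mm above the bed (17 mm above the table) and z is vertical.
- hole0 (a point): Centre of the block's left (+y) hole at the block's underside, 13 mm wide, at x = +30.5, y = +35 mm from the block's centre. Belongs over pin0. Axes as the block's.
- hole1 (a point): Centre of the block's right (-y) hole at the block's underside, 13 mm wide, at x = +30.5, y = -35 mm from the block's centre. Belongs over pin1. Axes as the block's.
- ink_jar: Black ink jar with a blue band and a grey lid, 54 mm across, 52 mm tall, standing on the jig's bed near its right (-y) end. Origin: centre of its underside. To be left alone.
- brayer: Ink roller (brayer): rubber roller 32 mm thick and 90 mm wide with a handle, lying on the table to the right (-y) of the jig, 32 mm tall. To be left alone.
- gouge: Wood-handled lino gouge, 125 mm long, 14 mm tall, lying on the table to the left (+y) of the jig. To be left alone.
- jar_lid: Black jar lid, a disc 60 mm across, 14 mm tall, lying on the table on the right. To be left alone.
- ink_tube: Metal ink tube, about 130 mm long, 26 mm tall, lying on the table on the left. To be left alone.
- baren: Wooden disc with a knob on top (baren), 96 mm across, 46 mm tall, on the table on the left. To be left alone.
- block: The same printing block; origin: centre of its underside, 5 mm below block_mid, same axes. At the start its near edge lies on the bed and its farther part on the pins' tips (tilt about 4 degrees); it is off its seat by 20 to 50 mm to the left (+y of the jig) and 11 to 28 mm towards the robot (-x), and turned up to 0.1 rad.
There are look-alikes about, which are no part of the job. Leave any orange look-alike of the block alone.

How it is judged:
By the outcome, as a careful person would: the job done as asked, in the order asked, and still so for the second after the job is handed in, with the robot touching nothing.
It also fails if it takes over 67 s, if anything falls off the work surface, if the arm or the gripper's body presses on something with over 40 N, if the wrist force passes 120 N, or if a joint passes its speed limit or range.

## Working session

There is one attempt and no reset: what is moved stays moved. The work goes in short steps, Python scripts to look and compute and a shell command to move; the robot and the scene stay as the last step left them, time stands still between calls to the robot, and variables do not carry over. Pictures are saved under pics/ and viewed, and the job is handed in when it is done.

```bash
mkdir -p pics; ls; python3 - <<'E'
from station import ctrl
import cv2,numpy as np
o=ctrl.get_obs();print({k:np.round(v,3).tolist() for k,v in o.items()})
for n in("scene","top","wrist"):
    c=ctrl.camera(n);cv2.imwrite(f"pics/a_{n}.png",c["pixels"]);print(n,{k:np.round(v,3).tolist() for k,v in c.items() if k!="pixels"})
E
```

```text
pics
{'time_s': 0.0, 'qpos': [1.134, 0.3, 1.522, -0.0, 1.321, -0.067], 'joint_vel': [0.002, -0.0, 0.002, 0.001, 0.001, 0.001], 'tau': [-0.0, -53.181, -35.273, 0.071, 0.024, -0.0], 'ee_pos': [0.199, 0.513, 0.302], 'eef_rot': [-3.14, -0.0, 2.772], 'force': [-1.253, 0.087, 0.602], 'moment': [0.038, 0.028, 0.02], 'grip_width': 0.094}
scene {'fx': 350.318, 'fy': 350.318, 'cx': 254.321, 'cy': 196.957, 'world_from_camera': [[-0.29, -0.723, 0.627, 1.044], [0.957, -0.227, 0.181, 0.207], [0.012, 0.652, 0.758, 0.729], [0.0, 0.0, 0.0, 1.0]]}
top {'fx': 489.944, 'fy': 489.944, 'cx': 260.192, 'cy': 186.477, 'world_from_camera': [[-0.017, 0.99, -0.137, 0.233], [-1.0, -0.018, -0.006, 0.037], [-0.009, 0.137, 0.991, 1.704], [0.0, 0.0, 0.0, 1.0]]}
wrist {'fx': 274.299, 'fy': 274.299, 'cx': 251.139, 'cy': 196.111, 'world_from_camera': [[0.362, -0.897, -0.255, 0.123], [0.932, 0.348, 0.1, 0.541], [-0.001, -0.274, 0.962, 0.383], [0.0, 0.0, 0.0, 1.0]]}
```

View pics/a_scene.png

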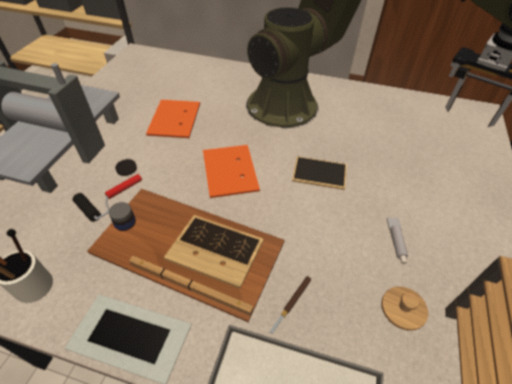

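View pics/a_top.png

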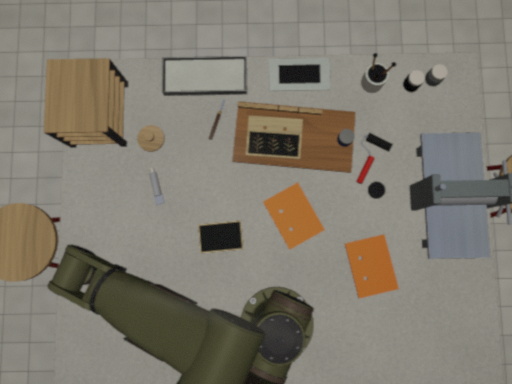

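View pics/a_wrist.png

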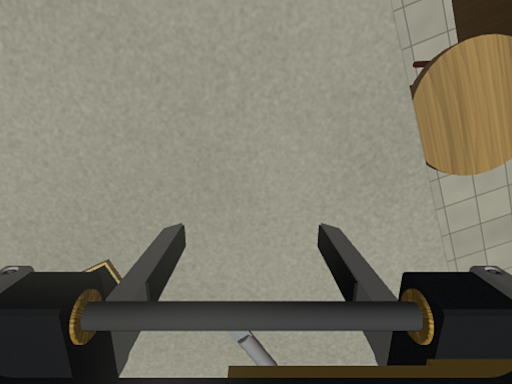

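```bash
cat > h.py <<'E'
from station import ctrl
import cv2,numpy as np
def ray(c,u,v):
    d=np.array([(u-c["cx"])/c["fx"],-(v-c["cy"])/c["fy"],-1.]);T=np.array(c["world_from_camera"])
    return T[:3,3],T[:3,:3]@d
def onz(c,u,v,z):
    p,d=ray(c,u,v);return p+d*(z-p[2])/d[2]
def proj(c,P):
    T=np.array(c["world_from_camera"]);q=T[:3,:3].T@(np.array(P)-T[:3,3])
    return np.array([c["cx"]+c["fx"]*q[0]/-q[2],c["cy"]-c["fy"]*q[1]/-q[2]])
E
python3 - <<'E'
from h import *
c=ctrl.camera("top");im=c["pixels"]
cv2.imwrite("pics/b_top.png",cv2.resize(im[90:185,220:370],None,fx=5,fy=5,interpolation=cv2.INTER_CUBIC))
c=ctrl.camera("scene");im=c["pixels"]
cv2.imwrite("pics/b_scene.png",cv2.resize(im[180:320,85:290],None,fx=3.9,fy=3.9,interpolation=cv2.INTER_CUBIC))
E
```

```text
(no output)
```

View pics/b_top.png

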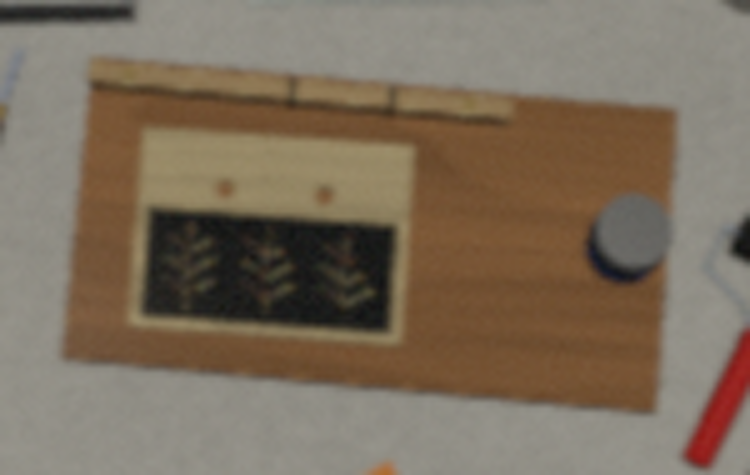

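View pics/b_scene.png

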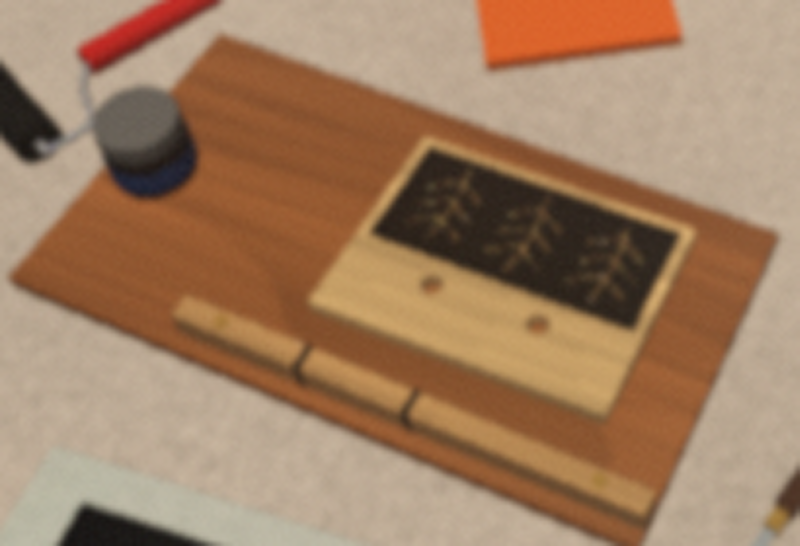

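```bash
python3 - <<'E'
from h import *
c=ctrl.camera("top")
f=lambda x,y:((x+.5)/5-.5+220,(y+.5)/5-.5+90)
s=ctrl.camera("scene")
g=lambda x,y:((x+.5)/3.9-.5+85,(y+.5)/3.9-.5+180)
def fit(model,pts):
    m=np.array(model);p=np.array(pts)[:,:2];a=m-m.mean(0);b=p-p.mean(0)
    th=np.arctan2((a[:,0]*b[:,1]-a[:,1]*b[:,0]).sum(),(a*b).sum())
    R=np.array([[np.cos(th),-np.sin(th)],[np.sin(th),np.cos(th)]])
    t=p.mean(0)-R@m.mean(0);return t,th,np.round(1e3*(p-(m@R.T+t)),1).tolist()
for n,cam,k,J,B in (("top",c,f,[(63,358),(655,411),(677,108)],[(143,127),(414,145),(402,345),(129,325)]),
  ("scene",s,g,[(778,234),(222,36),(12,278)],[(605,416),(310,300),(428,138),(694,232)])):
    jp=[onz(cam,*k(*p),.012) for p in J]
    t,th,r=fit([(-.11,.18),(-.11,-.24),(.11,-.24)],jp);print(n,"jig",t,th,r)
    z=[.0315,.0315,.0215,.0215]
    bp=[onz(cam,*k(*p),zz) for p,zz in zip(B,z)]
    t2,th2,r2=fit([(.07,.095),(.07,-.095),(-.07,-.095),(-.07,.095)],bp)
    R=np.array([[np.cos(th),-np.sin(th)],[np.sin(th),np.cos(th)]])
    print("block",t2,th2-th,r2,"in jig mm",1e3*R.T@(t2-t))
E
```

```text
top jig [ 0.64821767 -0.0436129 ] -0.10862004903831038 [[0.1, -2.3], [0.3, 1.6], [-0.4, 0.7]]
block [ 0.64046448 -0.00322134] 0.020493507658903995 [[0.3, 0.7], [0.4, -0.2], [-0.9, -0.9], [0.2, 0.3]] in jig mm [-12.0862131  39.3130171]
scene jig [ 0.65030229 -0.04256155] -0.11103539567010104 [[0.4, -3.2], [1.7, 1.5], [-2.1, 1.7]]
block [ 0.6413196  -0.00334965] 0.013279331557358318 [[-0.7, -0.2], [-0.8, 0.9], [0.6, 1.3], [0.8, -2.0]] in jig mm [-13.27233838  37.97508314]
```

```bash
cat > s.py <<'E'
from h import *
from scipy.spatial.transform import Rotation as Ro
import sys
# usage: s.py jigx jigy z yaw_off  -> remaining motion in tool axes (mm, deg)
J=np.array([.649,-.043]);TH=-.11
Rj=np.array([[np.cos(TH),-np.sin(TH)],[np.sin(TH),np.cos(TH)]])
if __name__=="__main__":
    o=ctrl.get_obs();p=np.array(o["ee_pos"]);R=Ro.from_euler("xyz",o["eef_rot"])
    print("t",round(o["time_s"],2),"jig",np.round(1e3*Rj.T@(p[:2]-J),1),"tip z",round(1e3*(p[2]-.097),1),"rot",np.round(o["eef_rot"],3),"F jig",np.round(Rj.T@np.array(o["force"][:2]),1),round(o["force"][2],1),"w",round(o["grip_width"],3))
    if len(sys.argv)>4:
        a=[float(x) for x in sys.argv[1:]]
        tgt=np.r_[J+Rj@(np.array(a[:2])/1e3),a[2]/1e3+.097]
        Rt=Ro.from_euler("xyz",[np.pi,0,a[3]])
        print("tool mm",np.round(1e3*R.inv().apply(tgt-p),1),"rotvec deg",np.round(np.degrees((R.inv()*Rt).as_rotvec()),1))
E
python3 -m pendant '[{"tx":-0.8,"ty":-0.55,"rz":-1,"grip":-1},{"tx":-0.8,"ty":-0.55,"rz":-1,"grip":-1},{"tx":-0.8,"ty":-0.55,"rz":-1,"grip":-1},{"tx":-0.8,"ty":-0.55,"rz":-0.7,"grip":-1},{"tx":-0.7,"ty":-0.7,"grip":-1},{"tx":-0.7,"ty":-0.7,"grip":-1},{"tx":-0.7,"ty":-0.7,"grip":-1},{"tx":-0.7,"ty":-0.7,"grip":-1}]'
python3 s.py -108 39 203 3.032
```

```text
t 0.35 jig [-508.5  503. ] tip z 205.5 rot [-3.141 -0.     2.772] F jig [ 0.9 -0.3] 0.3 w 0.094
tool mm [-506.3 -345.6    2.6] rotvec deg [ -0.   -0.  -14.9]$[0]: bad value
```

```bash

python3 -m pendant '[{"tx":-0.8,"ty":-0.55,"tz":0,"rx":0,"ry":0,"rz":-1,"grip":-1},{"tx":-0.8,"ty":-0.55,"tz":0,"rx":0,"ry":0,"rz":-1,"grip":-1},{"tx":-0.8,"ty":-0.55,"tz":0,"rx":0,"ry":0,"rz":-1,"grip":-1},{"tx":-0.8,"ty":-0.55,"tz":0,"rx":0,"ry":0,"rz":-0.7,"grip":-1},{"tx":-0.7,"ty":-0.7,"tz":0,"rx":0,"ry":0,"rz":0,"grip":-1},{"tx":-0.7,"ty":-0.7,"tz":0,"rx":0,"ry":0,"rz":0,"grip":-1},{"tx":-0.7,"ty":-0.7,"tz":0,"rx":0,"ry":0,"rz":0,"grip":-1},{"tx":-0.7,"ty":-0.7,"tz":0,"rx":0,"ry":0,"rz":0,"grip":-1}]'
python3 s.py -108 39 203 3.032
```

```text
time_s: 1.02
ee_pos: [0.4026, 0.2665, 0.302]
eef_rot: [3.141, -0.0, 3.054]
force: [0.3, 0.2, -0.4]
grip_width: 0.0939
t 1.02 jig [-278.9  280.6] tip z 205.0 rot [ 3.141 -0.     3.054] F jig [0.3 0.2] -0.4 w 0.094
tool mm [-165.5 -245.4    1.8] rotvec deg [ 0.  -0.   1.2]
```

```bash

python3 -m pendant '[{"tx":-0.52,"ty":-0.77,"tz":0,"rx":0,"ry":0,"rz":0.3,"grip":-1},{"tx":-0.52,"ty":-0.77,"tz":0,"rx":0,"ry":0,"rz":0,"grip":-1},{"tx":-0.52,"ty":-0.77,"tz":0,"rx":0,"ry":0,"rz":0,"grip":-1},{"tx":-0.52,"ty":-0.77,"tz":0,"rx":0,"ry":0,"rz":0,"grip":-1},{"tx":-0.52,"ty":-0.77,"tz":0,"rx":0,"ry":0,"rz":0,"grip":-1},{"tx":-0.52,"ty":-0.77,"tz":0,"rx":0,"ry":0,"rz":0,"grip":-1},{"tx":-0.52,"ty":-0.77,"tz":0,"rx":0,"ry":0,"rz":0,"grip":-1},{"tx":-0.52,"ty":-0.77,"tz":0,"rx":0,"ry":0,"rz":0,"grip":-1}]'
python3 -m pendant '[{"tx":0,"ty":0,"tz":0,"rx":0,"ry":0,"rz":0,"grip":-1}]'
python3 s.py -108 39 15 3.032
python3 - <<'E'
from h import *
c=ctrl.camera("wrist");cv2.imwrite("pics/c_wrist.png",c["pixels"])
E
```

```text
time_s: 1.68
ee_pos: [0.547, -0.0115, 0.3028]
eef_rot: [3.14, 0.002, 3.031]
force: [0.3, 0.2, 0.5]
grip_width: 0.094
time_s: 1.77
ee_pos: [0.5486, -0.0164, 0.3024]
eef_rot: [3.141, 0.002, 3.027]
force: [0.3, -0.1, -0.3]
grip_width: 0.0941
t 1.77 jig [-102.7   15.5] tip z 205.4 rot [3.141e+00 2.000e-03 3.027e+00] F jig [ 0.3 -0.1] -0.3 w 0.094
tool mm [  5.9  23.4 190.4] rotvec deg [ 0.   0.1 -0.3]
```

View pics/c_wrist.png

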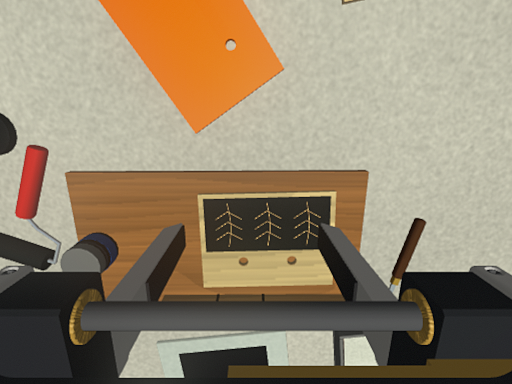

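```bash

python3 -m pendant '[{"tx":0.15,"ty":0.3,"tz":0.6,"rx":0,"ry":0,"rz":0,"grip":-1},{"tx":0.1,"ty":0.3,"tz":0.7,"rx":0,"ry":0,"rz":0,"grip":-1},{"tx":0,"ty":0,"tz":0.7,"rx":0,"ry":0,"rz":0,"grip":-1},{"tx":0,"ty":0,"tz":0.7,"rx":0,"ry":0,"rz":0,"grip":-1},{"tx":0,"ty":0,"tz":0.6,"rx":0,"ry":0,"rz":0,"grip":-1},{"tx":0,"ty":0,"tz":0.4,"rx":0,"ry":0,"rz":0,"grip":-1},{"tx":0,"ty":0,"tz":0,"rx":0,"ry":0,"rz":0,"grip":-1}]'
python3 s.py -108 39 15 3.032
```

```text
time_s: 2.4
ee_pos: [0.5391, 0.0162, 0.1502]
eef_rot: [3.139, 0.006, 3.028]
force: [-0.5, -0.8, -0.6]
grip_width: 0.0941
t 2.4 jig [-115.8   46.8] tip z 53.2 rot [3.139 0.006 3.028] F jig [-0.4 -0.8] -0.6 w 0.094
tool mm [-7.6 -7.8 38.3] rotvec deg [ 0.1  0.3 -0.2]
```

```bash

python3 -m pendant '[{"tx":0,"ty":-0.15,"tz":0.4,"rx":0,"ry":0,"rz":0,"grip":-1},{"tx":0,"ty":0,"tz":0.3,"rx":0,"ry":0.1,"rz":0,"grip":-1},{"tx":0,"ty":0,"tz":0.1,"rx":0,"ry":0,"rz":0,"grip":-1},{"tx":0,"ty":0,"tz":0,"rx":0,"ry":0,"rz":0,"grip":-1}]'
python3 s.py -108 39 15 3.032
python3 - <<'E'
from h import *
c=ctrl.camera("wrist");cv2.imwrite("pics/d_wrist.png",c["pixels"])
c=ctrl.camera("scene");im=c["pixels"]
cv2.imwrite("pics/d_scene.png",cv2.resize(im[110:320,85:290],None,fx=2.8,fy=2.8,interpolation=cv2.INTER_CUBIC))
E
```

```text
time_s: 2.73
ee_pos: [0.5387, 0.0129, 0.1195]
eef_rot: [3.139, -0.0, 3.031]
force: [-0.1, 0.3, -0.3]
grip_width: 0.0941
t 2.73 jig [-115.8   43.4] tip z 22.5 rot [ 3.139 -0.     3.031] F jig [-0.1  0.3] -0.3 w 0.094
tool mm [-7.8 -4.4  7.5] rotvec deg [ 0.2 -0.  -0.1]
```

View pics/d_wrist.png

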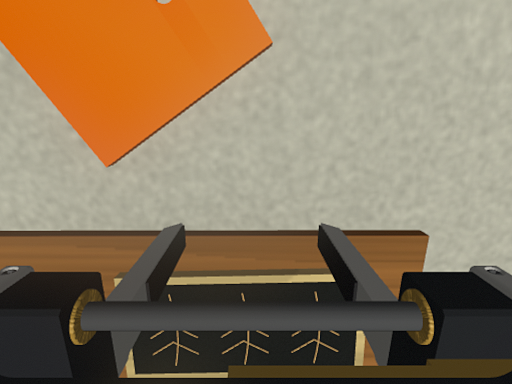

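View pics/d_scene.png

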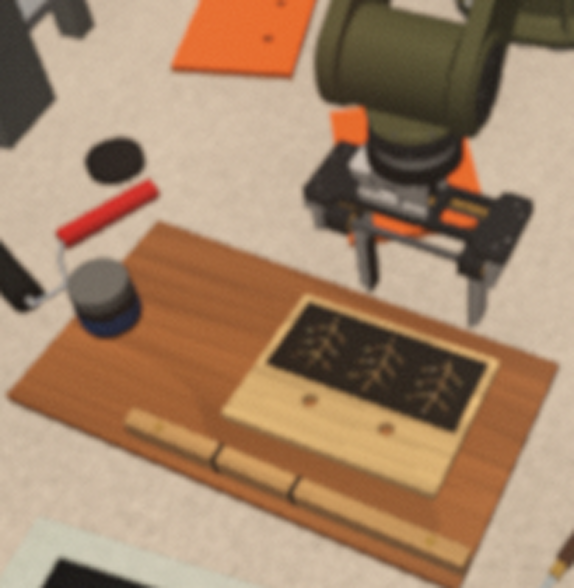

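```bash

python3 -m pendant '[{"tx":-0.1,"ty":-0.1,"tz":0.15,"rx":0.05,"ry":0,"rz":0,"grip":-1},{"tx":-0.15,"ty":0,"tz":0.05,"rx":0,"ry":0,"rz":0,"grip":-1},{"tx":-0.15,"ty":0,"tz":0,"rx":0,"ry":0,"rz":0,"grip":-1},{"tx":0,"ty":0,"tz":0,"rx":0,"ry":0,"rz":0,"grip":-1}]'
python3 s.py -63 39 15 3.032
```

```text
time_s: 3.17
ee_pos: [0.5572, 0.0066, 0.1143]
eef_rot: [-3.141, 0.005, 3.031]
force: [-0.4, 0.1, -0.4]
grip_width: 0.0938
t 3.17 jig [-96.7  39.3] tip z 17.3 rot [-3.141  0.005  3.031] F jig [-0.4  0.1] -0.4 w 0.094
tool mm [-33.7  -0.3   2.5] rotvec deg [-0.   0.3 -0. ]
```

```bash

python3 -m pendant '[{"tx":-0.08,"ty":0,"tz":0.06,"rx":0,"ry":0.05,"rz":0,"grip":-1},{"tx":-0.08,"ty":0,"tz":0,"rx":0,"ry":0,"rz":0,"grip":-1},{"tx":-0.08,"ty":0,"tz":0,"rx":0,"ry":0,"rz":0,"grip":-1},{"tx":-0.08,"ty":0,"tz":0,"rx":0,"ry":0,"rz":0,"grip":-1},{"tx":-0.08,"ty":0,"tz":0,"rx":0,"ry":0,"rz":0,"grip":-1}]'
python3 s.py -63 39 15 3.032
```

```text
time_s: 3.58
ee_pos: [0.574, 0.0048, 0.1117]
eef_rot: [-3.141, -0.001, 3.031]
force: [-2.5, -0.2, 2.4]
grip_width: 0.0943
t 3.58 jig [-79.8  39.3] tip z 14.7 rot [-3.141e+00 -1.000e-03  3.031e+00] F jig [-2.4 -0.4] 2.4 w 0.094
tool mm [-16.8  -0.3  -0.3] rotvec deg [-0.  -0.1 -0.1]
```

```bash

python3 -m pendant '[{"tx":-0.08,"ty":0,"tz":0,"rx":0,"ry":0,"rz":0,"grip":-1},{"tx":-0.08,"ty":0,"tz":0,"rx":0,"ry":0,"rz":0,"grip":-1},{"tx":-0.08,"ty":0,"tz":0,"rx":0,"ry":0,"rz":0,"grip":-1}]'
python3 s.py -63 39 15 3.032
python3 -m pendant '[{"tx":-0.05,"ty":0,"tz":0,"rx":0,"ry":0,"rz":0,"grip":-1},{"tx":-0.05,"ty":0,"tz":0,"rx":0,"ry":0,"rz":0,"grip":-1}]'
python3 s.py -63 39 15 3.032
python3 - <<'E'
from h import *
c=ctrl.camera("top");im=c["pixels"]
cv2.imwrite("pics/e_top.png",cv2.resize(im[90:185,220:370],None,fx=5,fy=5,interpolation=cv2.INTER_CUBIC))
c=ctrl.camera("scene");im=c["pixels"]
cv2.imwrite("pics/e_scene.png",cv2.resize(im[180:320,85:290],None,fx=3.9,fy=3.9,interpolation=cv2.INTER_CUBIC))
E
```

```text
time_s: 3.83
ee_pos: [0.5845, 0.0037, 0.1118]
eef_rot: [-3.141, -0.002, 3.031]
force: [-2.4, 0.8, 1.6]
grip_width: 0.0941
t 3.83 jig [-69.2  39.3] tip z 14.8 rot [-3.141e+00 -2.000e-03  3.031e+00] F jig [-2.5  0.5] 1.6 w 0.094
tool mm [-6.2 -0.3 -0.2] rotvec deg [-0.  -0.1 -0.1]
time_s: 4.0
ee_pos: [0.5887, 0.0032, 0.1116]
eef_rot: [-3.141, -0.003, 3.031]
force: [-20.5, 2.9, 13.4]
grip_width: 0.0943
t 4.0 jig [-65.   39.3] tip z 14.6 rot [-3.141e+00 -3.000e-03  3.031e+00] F jig [-20.7   0.7] 13.4 w 0.094
tool mm [-2.  -0.2 -0.4] rotvec deg [-0.1 -0.2 -0.1]
```

View pics/e_scene.png

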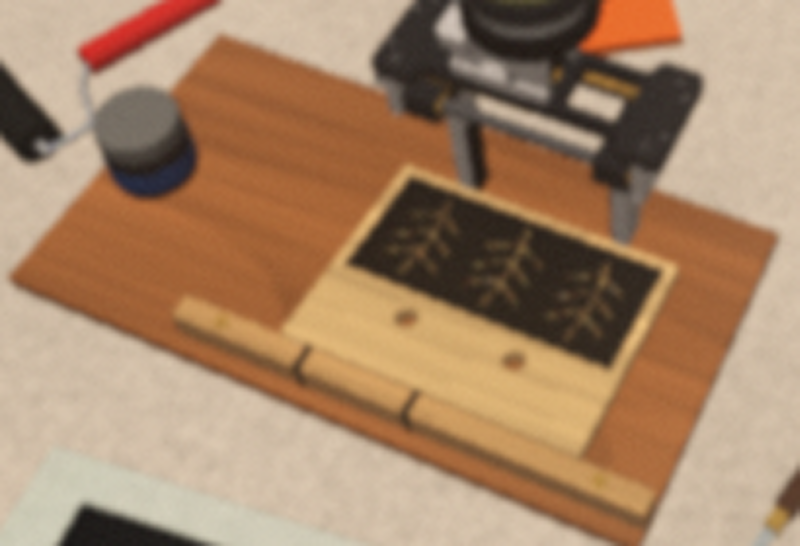

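```bash

python3 -m pendant '[{"tx":0.3,"ty":0,"tz":0,"rx":0,"ry":0,"rz":0,"grip":-1},{"tx":0.3,"ty":0.2,"tz":-0.4,"rx":0,"ry":0,"rz":0,"grip":-1},{"tx":0,"ty":0.8,"tz":-0.6,"rx":0,"ry":0,"rz":0,"grip":-1},{"tx":0,"ty":0.8,"tz":-0.5,"rx":0,"ry":0,"rz":0,"grip":-1},{"tx":0,"ty":0.8,"tz":0,"rx":0,"ry":0,"rz":0.9,"grip":-1},{"tx":0,"ty":0,"tz":0,"rx":0,"ry":0,"rz":1,"grip":-1},{"tx":0,"ty":0,"tz":0,"rx":0,"ry":0,"rz":1,"grip":-1},{"tx":0,"ty":0,"tz":0,"rx":0,"ry":0,"rz":1,"grip":-1}]'
python3 -m pendant '[{"tx":0,"ty":0,"tz":0,"rx":0,"ry":0,"rz":1,"grip":-1},{"tx":0,"ty":0,"tz":0,"rx":0,"ry":0,"rz":1,"grip":-1},{"tx":0,"ty":0,"tz":0,"rx":0,"ry":0,"rz":1,"grip":-1},{"tx":0,"ty":0,"tz":0,"rx":0,"ry":0,"rz":1,"grip":-1},{"tx":0,"ty":0,"tz":0,"rx":0,"ry":0,"rz":1,"grip":-1},{"tx":0,"ty":0,"tz":0,"rx":0,"ry":0,"rz":1,"grip":-1},{"tx":0,"ty":0,"tz":0,"rx":0,"ry":0,"rz":1,"grip":-1},{"tx":0,"ty":0,"tz":0,"rx":0,"ry":0,"rz":1,"grip":-1}]'
python3 s.py 8 165 60 1.461
python3 - <<'E'
from h import *
c=ctrl.camera("scene");im=c["pixels"]
cv2.imwrite("pics/f_scene.png",cv2.resize(im[180:320,85:290],None,fx=3.9,fy=3.9,interpolation=cv2.INTER_CUBIC))
c=ctrl.camera("top");im=c["pixels"]
cv2.imwrite("pics/f_top.png",cv2.resize(im[90:185,220:370],None,fx=5,fy=5,interpolation=cv2.INTER_CUBIC))
E
```

```text
time_s: 4.77
ee_pos: [0.5779, 0.114, 0.1753]
eef_rot: [3.14, 0.002, 2.749]
force: [0.8, -0.3, 0.2]
grip_width: 0.0939
time_s: 5.43
ee_pos: [0.5807, 0.1151, 0.1764]
eef_rot: [3.131, 0.005, 2.163]
force: [0.5, 0.0, 0.4]
grip_width: 0.0939
t 5.43 jig [-85.2 149.6] tip z 79.4 rot [3.131 0.005 2.163] F jig [0.5 0.1] 0.4 w 0.094
tool mm [-48.4  80.9  20.4] rotvec deg [ 0.7  0.1 40.2]
```

View pics/f_scene.png

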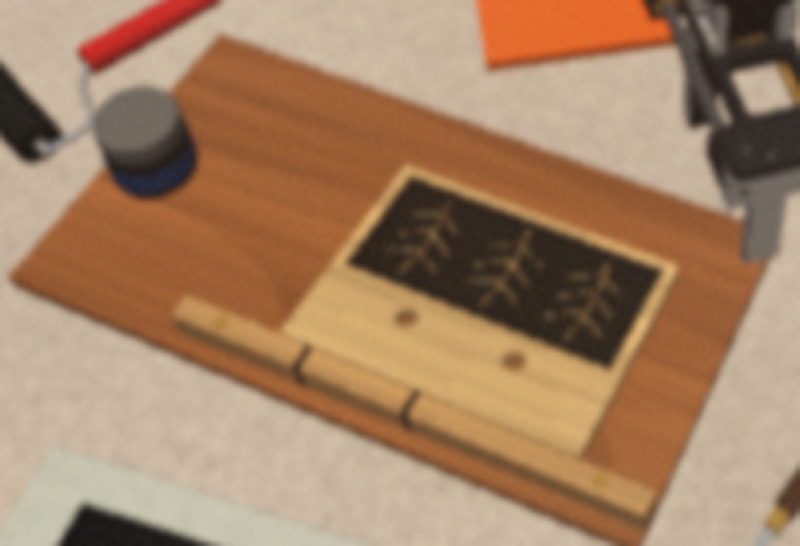

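View pics/f_top.png

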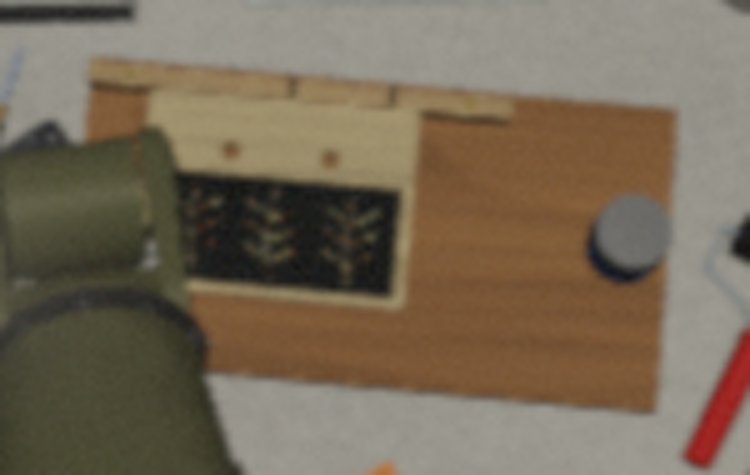

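```bash

python3 -m pendant '[{"tx":-0.1,"ty":0.2,"tz":0,"rx":0.1,"ry":0,"rz":1,"grip":-1},{"tx":-0.1,"ty":0.2,"tz":0,"rx":0,"ry":0,"rz":1,"grip":-1},{"tx":-0.1,"ty":0.2,"tz":0,"rx":0,"ry":0,"rz":1,"grip":-1},{"tx":-0.1,"ty":0.2,"tz":0,"rx":0,"ry":0,"rz":1,"grip":-1},{"tx":-0.05,"ty":0.2,"tz":0,"rx":0,"ry":0,"rz":1,"grip":-1},{"tx":0,"ty":0.2,"tz":0,"rx":0,"ry":0,"rz":1,"grip":-1},{"tx":0,"ty":0.2,"tz":0,"rx":0,"ry":0,"rz":1,"grip":-1},{"tx":0,"ty":0.2,"tz":0,"rx":0,"ry":0,"rz":0.8,"grip":-1}]'
python3 s.py 8 165 15 1.461
python3 - <<'E'
from h import *
from s import J,Rj
s=ctrl.camera("scene")
g=lambda x,y:((x+.5)/3.9-.5+85,(y+.5)/3.9-.5+180)
for p,z in zip([(585,454),(284,330),(408,164),(680,264)],[.0315,.0315,.0215,.0215]): print(np.round(1e3*Rj.T@(onz(s,*g(*p),z)[:2]-J),1))
E
```

```text
time_s: 6.2
ee_pos: [0.6516, 0.1211, 0.1773]
eef_rot: [3.133, 0.002, 1.622]
force: [-0.1, 0.0, -0.5]
grip_width: 0.0942
t 6.2 jig [-15.4 163.4] tip z 80.3 rot [3.133e+00 2.000e-03 1.622e+00] F jig [-0.1  0. ] -0.5 w 0.094
tool mm [-2.  22.8 65.5] rotvec deg [0.5 0.1 9.2]
[ 80.7 133.5]
[ 81.2 -57.6]
[-56.8 -57.2]
[-57.2 131.9]
```

```bash

python3 -m pendant '[{"tx":0,"ty":0.25,"tz":0.4,"rx":0.1,"ry":0,"rz":1,"grip":-1},{"tx":0,"ty":0.15,"tz":0.5,"rx":0,"ry":0,"rz":0.8,"grip":-1},{"tx":0,"ty":0,"tz":0.3,"rx":0,"ry":0,"rz":0.2,"grip":-1},{"tx":0,"ty":0,"tz":0,"rx":0,"ry":0,"rz":0,"grip":-1}]'
python3 s.py 8 163 15 1.461
```

```text
time_s: 6.58
ee_pos: [0.6699, 0.1214, 0.1284]
eef_rot: [3.136, 0.001, 1.487]
force: [-0.3, -0.9, -0.6]
grip_width: 0.0939
t 6.58 jig [  2.7 165.7] tip z 31.4 rot [3.136e+00 1.000e-03 1.487e+00] F jig [-0.2 -1. ] -0.6 w 0.094
tool mm [-2.8  5.1 16.5] rotvec deg [0.3 0.1 1.5]
```

```bash

python3 -m pendant '[{"tx":0,"ty":0.1,"tz":0.25,"rx":0.1,"ry":0,"rz":0.4,"grip":-1},{"tx":-0.1,"ty":0,"tz":0.15,"rx":0,"ry":0,"rz":0,"grip":-1},{"tx":-0.1,"ty":0,"tz":0,"rx":0,"ry":0,"rz":0,"grip":-1},{"tx":0,"ty":0,"tz":0,"rx":0,"ry":0,"rz":0,"grip":-1}]'
python3 s.py 8 105 15 1.461
python3 - <<'E'
from h import *
c=ctrl.camera("scene");im=c["pixels"]
cv2.imwrite("pics/g_scene.png",cv2.resize(im[180:320,85:290],None,fx=3.9,fy=3.9,interpolation=cv2.INTER_CUBIC))
E
```

```text
time_s: 6.92
ee_pos: [0.6721, 0.1125, 0.1132]
eef_rot: [-3.14, 0.001, 1.471]
force: [0.2, -0.3, 0.5]
grip_width: 0.0942
t 6.92 jig [  5.8 157.1] tip z 16.2 rot [-3.140e+00  1.000e-03  1.471e+00] F jig [ 0.2 -0.3] 0.5 w 0.094
tool mm [-52.1   1.6   1.3] rotvec deg [-0.1  0.1  0.6]
```

View pics/g_scene.png

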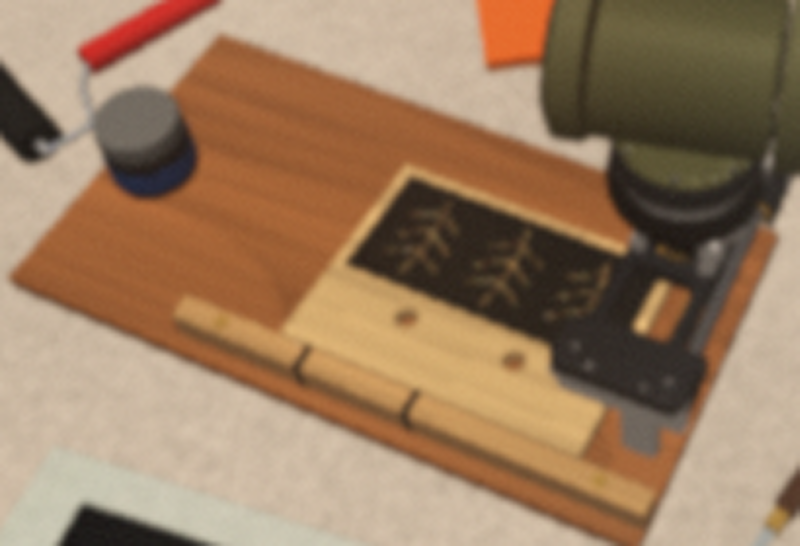

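```bash

python3 -m pendant '[{"tx":-0.1,"ty":0,"tz":0.03,"rx":0,"ry":0,"rz":0.15,"grip":-1},{"tx":-0.1,"ty":0,"tz":0,"rx":0,"ry":0,"rz":0,"grip":-1},{"tx":-0.08,"ty":0,"tz":0,"rx":0,"ry":0,"rz":0,"grip":-1},{"tx":-0.08,"ty":0,"tz":0,"rx":0,"ry":0,"rz":0,"grip":-1},{"tx":-0.08,"ty":0,"tz":0,"rx":0,"ry":0,"rz":0,"grip":-1},{"tx":-0.08,"ty":0,"tz":0,"rx":0,"ry":0,"rz":0,"grip":-1}]'
python3 s.py 8 105 15 1.461
python3 -m pendant '[{"tx":-0.08,"ty":0,"tz":0,"rx":0,"ry":0,"rz":0,"grip":-1},{"tx":-0.08,"ty":0,"tz":0,"rx":0,"ry":0,"rz":0,"grip":-1},{"tx":-0.08,"ty":0,"tz":0,"rx":0,"ry":0,"rz":0,"grip":-1}]'
python3 s.py 8 105 15 1.461
python3 - <<'E'
from h import *
c=ctrl.camera("scene");im=c["pixels"]
cv2.imwrite("pics/i_scene.png",cv2.resize(im[180:320,85:290],None,fx=3.9,fy=3.9,interpolation=cv2.INTER_CUBIC))
E
```

```text
time_s: 7.47
ee_pos: [0.6697, 0.0908, 0.115]
eef_rot: [3.14, -0.0, 1.463]
force: [-1.2, 2.2, -0.8]
grip_width: 0.0936
t 7.47 jig [  5.9 135.3] tip z 18.0 rot [ 3.14  -0.     1.463] F jig [-1.4  2.1] -0.8 w 0.094
tool mm [-30.3   2.    3. ] rotvec deg [ 0.1 -0.   0.1]
time_s: 7.72
ee_pos: [0.6685, 0.0805, 0.1149]
eef_rot: [3.14, -0.001, 1.463]
force: [0.1, 2.0, 0.2]
grip_width: 0.0943
t 7.72 jig [  5.8 124.9] tip z 17.9 rot [ 3.140e+00 -1.000e-03  1.463e+00] F jig [-0.2  2. ] 0.2 w 0.094
tool mm [-19.9   2.1   2.9] rotvec deg [ 0.1 -0.1  0.1]
```

View pics/i_scene.png

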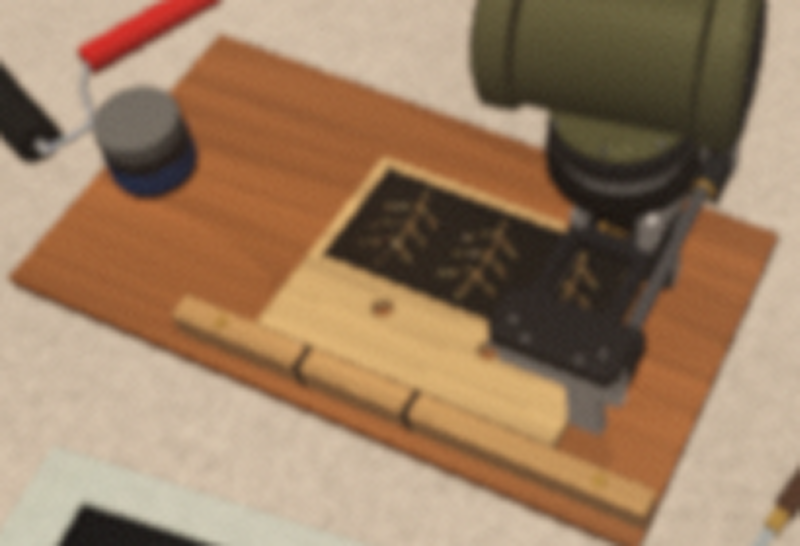

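```bash

python3 -m pendant '[{"tx":-0.08,"ty":0,"tz":0.07,"rx":0,"ry":0,"rz":0,"grip":-1},{"tx":-0.08,"ty":0,"tz":0,"rx":0,"ry":0,"rz":0,"grip":-1},{"tx":-0.08,"ty":0,"tz":0,"rx":0,"ry":0,"rz":0,"grip":-1}]'
python3 s.py 8 105 15 1.461
python3 -m pendant '[{"tx":-0.04,"ty":0,"tz":0,"rx":0,"ry":0,"rz":0,"grip":-1},{"tx":-0.04,"ty":0,"tz":0,"rx":0,"ry":0,"rz":0,"grip":-1}]'
python3 s.py 8 105 15 1.461
python3 - <<'E'
from h import *
c=ctrl.camera("scene");im=c["pixels"]
cv2.imwrite("pics/j_scene.png",cv2.resize(im[180:320,85:290],None,fx=3.9,fy=3.9,interpolation=cv2.INTER_CUBIC))
E
```

```text
time_s: 8.02
ee_pos: [0.6677, 0.0702, 0.1124]
eef_rot: [3.138, -0.001, 1.463]
force: [0.2, 2.8, 2.2]
grip_width: 0.094
t 8.02 jig [  6.1 114.6] tip z 15.4 rot [ 3.138e+00 -1.000e-03  1.463e+00] F jig [-0.1  2.8] 2.2 w 0.094
tool mm [-9.6  1.8  0.4] rotvec deg [ 0.2 -0.1  0.1]
time_s: 8.18
ee_pos: [0.6673, 0.0664, 0.1124]
eef_rot: [3.138, -0.001, 1.463]
force: [-0.7, 2.8, 0.6]
grip_width: 0.0945
t 8.18 jig [  6.2 110.7] tip z 15.4 rot [ 3.138e+00 -1.000e-03  1.463e+00] F jig [-1.   2.7] 0.6 w 0.095
tool mm [-5.7  1.8  0.4] rotvec deg [ 0.2 -0.1  0.1]
```

View pics/j_scene.png

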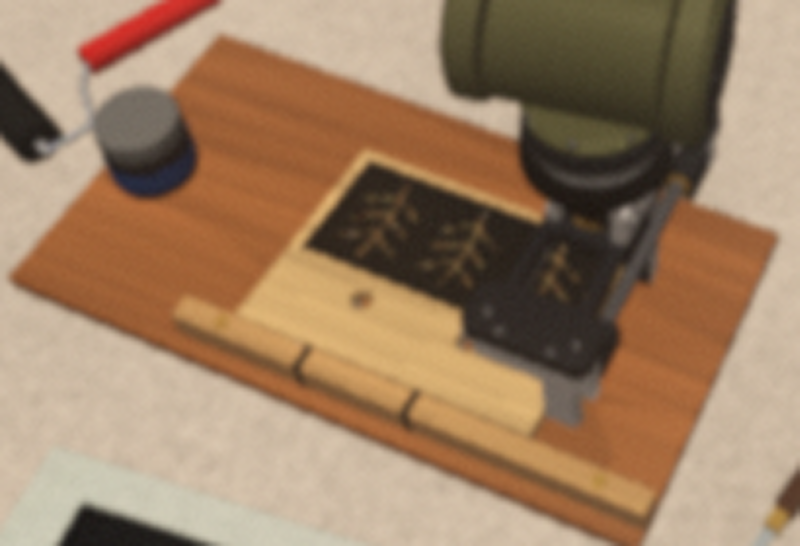

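```bash

for i in 1 2; do python3 -m pendant '[{"tx":-0.03,"ty":0,"tz":0,"rx":0,"ry":0,"rz":0,"grip":-1},{"tx":-0.03,"ty":0,"tz":0,"rx":0,"ry":0,"rz":0,"grip":-1}]' >/dev/null
python3 s.py 8 105 15 1.461; done
python3 - <<'E'
from h import *
c=ctrl.camera("scene");im=c["pixels"]
cv2.imwrite("pics/k_scene.png",cv2.resize(im[180:320,85:290],None,fx=3.9,fy=3.9,interpolation=cv2.INTER_CUBIC))
E
```

```text
t 8.4 jig [  6.2 107.9] tip z 15.4 rot [ 3.139e+00 -1.000e-03  1.463e+00] F jig [-0.2  1.5] 0.8 w 0.094
tool mm [-2.9  1.8  0.4] rotvec deg [ 0.2 -0.1  0.1]
t 8.57 jig [  6.2 105.2] tip z 15.3 rot [ 3.139e+00 -1.000e-03  1.463e+00] F jig [ 0.3 -0.3] -0.2 w 0.094
tool mm [-0.2  1.8  0.3] rotvec deg [ 0.2 -0.1  0.1]
```

View pics/k_scene.png

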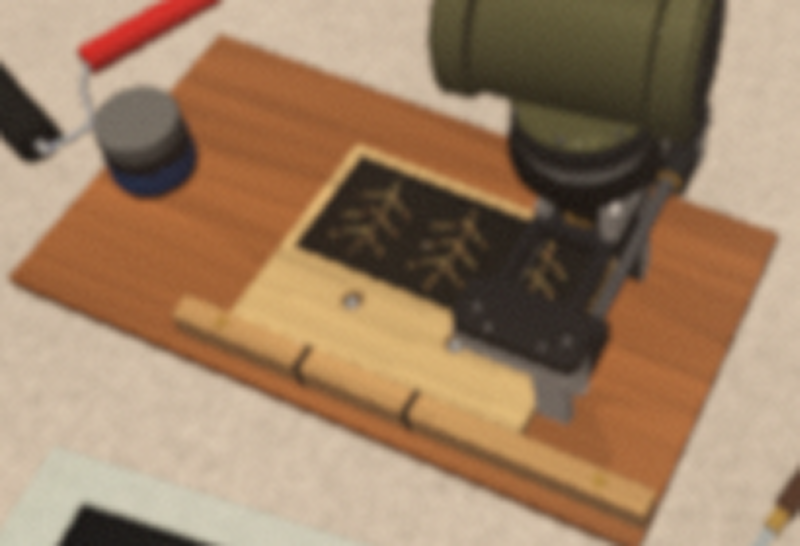

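```bash

python3 -m pendant '[{"tx":0.3,"ty":0,"tz":0,"rx":0,"ry":0,"rz":0,"grip":-1},{"tx":0.4,"ty":0,"tz":-0.2,"rx":0,"ry":0,"rz":0,"grip":-1},{"tx":0.6,"ty":0,"tz":-0.5,"rx":0,"ry":0,"rz":0,"grip":-1},{"tx":0.6,"ty":-0.3,"tz":-0.8,"rx":0,"ry":0,"rz":0,"grip":-1},{"tx":0.6,"ty":-0.5,"tz":-0.7,"rx":0,"ry":0,"rz":0,"grip":-1},{"tx":0.6,"ty":-0.5,"tz":-0.5,"rx":0,"ry":0,"rz":0,"grip":-1},{"tx":0.6,"ty":-0.5,"tz":0,"rx":0,"ry":0,"rz":0,"grip":-1},{"tx":0.6,"ty":-0.5,"tz":0,"rx":0,"ry":0,"rz":0,"grip":-1}]'
python3 -m pendant '[{"tx":0,"ty":0,"tz":0,"rx":0,"ry":0,"rz":0,"grip":-1},{"tx":0,"ty":0,"tz":0,"rx":0,"ry":0,"rz":0,"grip":-1}]'
python3 - <<'E'
from h import *
for n,(a,b,e,f),k in (("scene",(180,320,85,290),3.9),("top",(90,185,220,370),5)):
    im=ctrl.camera(n)["pixels"];cv2.imwrite(f"pics/l_{n}.png",cv2.resize(im[a:b,e:f],None,fx=k,fy=k,interpolation=cv2.INTER_CUBIC))
cv2.imwrite("pics/l_wrist.png",ctrl.camera("wrist")["pixels"])
E
```

```text
time_s: 9.28
ee_pos: [0.5924, 0.2522, 0.2273]
eef_rot: [3.139, -0.001, 1.457]
force: [0.0, -0.1, 0.1]
grip_width: 0.0941
time_s: 9.45
ee_pos: [0.5889, 0.2601, 0.2303]
eef_rot: [3.136, -0.003, 1.465]
force: [-0.5, -0.3, -0.2]
grip_width: 0.0939
```

View pics/l_scene.png

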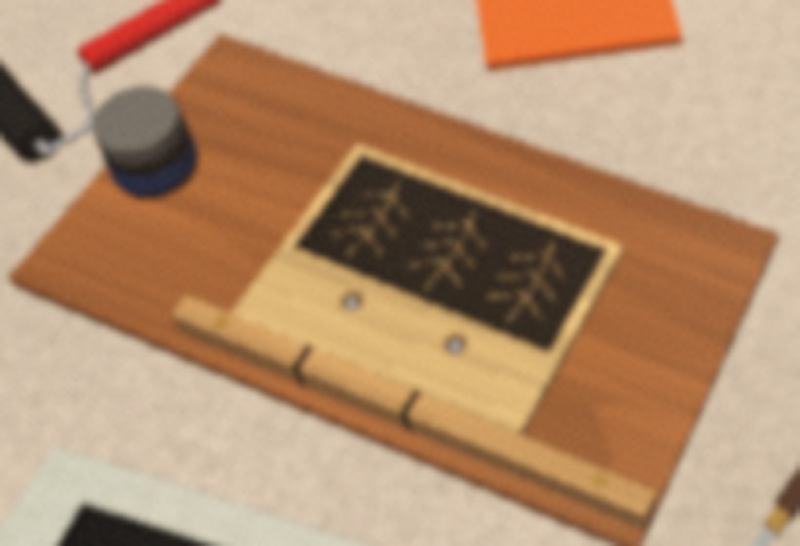

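View pics/l_top.png

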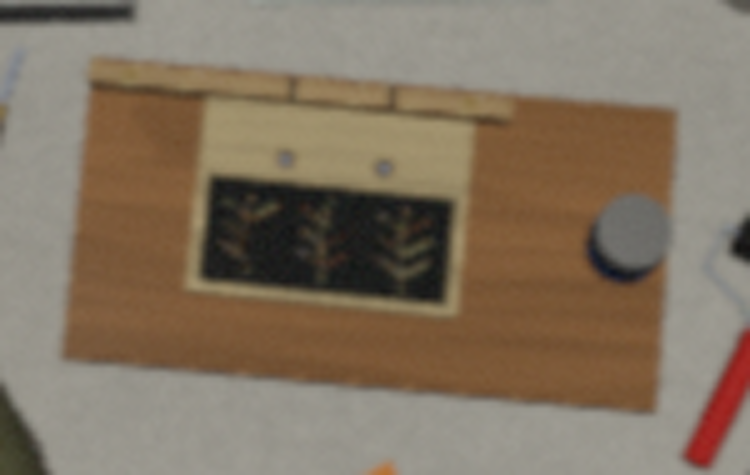

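View pics/l_wrist.png

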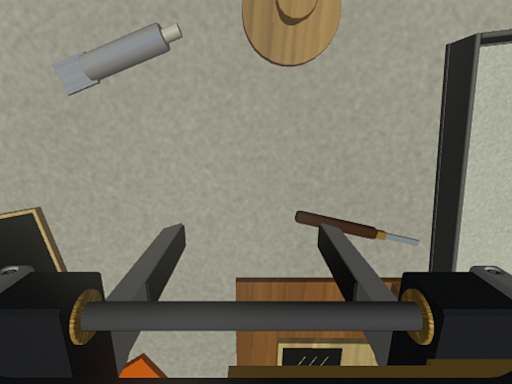

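```bash
python3 - <<'E'
from h import *
from s import J,Rj
f=lambda x,y:((x+.5)/5-.5+220,(y+.5)/5-.5+90)
g=lambda x,y:((x+.5)/3.9-.5+85,(y+.5)/3.9-.5+180)
t=ctrl.camera("top");s=ctrl.camera("scene")
def mark(c,box,ref):
    # refine grey pins
    a,b,e,h=box;im=c["pixels"].astype(int);sat=im.max(2)-im.min(2);v=im.max(2)
    return [np.round(x,1) for x in ref]
def tri(a,b):
    p,d=ray(t,*f(*a));q,e=ray(s,*g(*b));d/=np.linalg.norm(d);e/=np.linalg.norm(e)
    k=np.linalg.lstsq(np.c_[d,-e],q-p,rcond=None)[0];A=p+k[0]*d;B=q+k[1]*e
    m=(A+B)/2;return np.round(np.r_[1e3*Rj.T@(m[:2]-J),1e3*m[2],1e3*np.linalg.norm(A-B)],1)
for n,a,b in (("hole0",(286,158),(456,344)),("hole1",(384,167),(352,300)),("nearL",(187,290),(620,244)),("nearR",(457,316),(358,147)),("linoFL",(212,177),(551,350)),("linoFR",(455,199),(298,244)),("jigNL",(63,358),(778,234)),("jigNR",(655,411),(222,36)),("jigFR",(677,108),(12,278)),
 ("OLD hole0",(225,188),(538,324)),("OLD hole1",(324,195),(432,284)),("OLD linoFL",(150,208),(633,328)),("OLD linoFR",(397,225),(372,234)),("OLD nearL",(129,325),(694,232)),("OLD nearR",(402,345),(428,138))): print(n,tri(a,b))
for n,P in (("nearL",(-55.5,95,22)),("nearR",(-55.5,-95,22)),("hole0",(45,35,22)),("hole1",(45,-35,22))):
    P=np.array(P)/1e3;w=np.r_[J+Rj@P[:2],P[2]]
    u=proj(t,w);v=proj(s,w);print(n,"exp top",(u-[220,90]+.5)*5-.5,"scene",(v-[85,180]+.5)*3.9-.5)
E
```

```text
hole0 [45.  33.6 21.1  0.1]
hole1 [ 44.5 -36.   22.9   0.7]
nearL [-55.9  93.5  21.7   1.9]
nearR [-57.1 -95.4  19.    0.6]
linoFL [26.4 85.  20.5  1.3]
linoFR [ 25.  -86.8  24.7   1. ]
jigNL [-1.100e+02  1.771e+02  8.700e+00  1.000e-01]
jigNR [-1.096e+02 -2.398e+02  8.900e+00  2.000e-01]
jigFR [ 108.8 -239.4   11.2    1.6]
OLD hole0 [17.7 74.  28.5  0.9]
OLD hole1 [18.9  4.4 28.9  0.8]
OLD linoFL [-1.700e+00  1.254e+02  2.880e+01  1.000e-01]
OLD linoFR [  2.  -47.8  27.5   0.5]
OLD nearL [-83.9 131.4  19.2   2.4]
OLD nearR [-81.5 -58.1  19.    2. ]
nearL exp top [186.14878082 288.78616711] scene [623.51480068 245.18396755]
nearR exp top [456.67520744 313.05653615] scene [355.98215249 146.16971182]
hole0 exp top [284.15238159 157.48283401] scene [458.02215851 344.10620345]
hole1 exp top [383.04386808 166.23368028] scene [353.82083768 302.10251566]
```

```bash

python3 -m pendant '[{"tx":0,"ty":0,"tz":0,"rx":0,"ry":0,"rz":-1,"grip":-1},{"tx":0,"ty":0,"tz":0,"rx":0,"ry":0,"rz":-1,"grip":-1},{"tx":0,"ty":0,"tz":0,"rx":0,"ry":0,"rz":-1,"grip":-1},{"tx":0,"ty":0,"tz":0,"rx":0,"ry":0,"rz":-1,"grip":-1},{"tx":0,"ty":0,"tz":0,"rx":0,"ry":0,"rz":-1,"grip":-1},{"tx":0,"ty":0,"tz":0,"rx":0,"ry":0,"rz":-1,"grip":-1},{"tx":0,"ty":0,"tz":0,"rx":0,"ry":0,"rz":-1,"grip":-1},{"tx":0,"ty":0,"tz":0,"rx":0,"ry":0,"rz":-1,"grip":-1}]'>/dev/null
python3 -m pendant '[{"tx":0,"ty":0,"tz":0,"rx":0,"ry":0,"rz":-1,"grip":-1},{"tx":0,"ty":0,"tz":0,"rx":0,"ry":0,"rz":-1,"grip":-1},{"tx":0,"ty":0,"tz":0,"rx":0,"ry":0,"rz":-1,"grip":-1},{"tx":0,"ty":0,"tz":0,"rx":0,"ry":0,"rz":-1,"grip":-1},{"tx":0,"ty":0,"tz":0,"rx":0,"ry":0,"rz":-1,"grip":-1},{"tx":0,"ty":0,"tz":0,"rx":0,"ry":0,"rz":-1,"grip":-1},{"tx":0,"ty":0,"tz":0,"rx":0,"ry":0,"rz":-1,"grip":-1},{"tx":0,"ty":0,"tz":0,"rx":0,"ry":0,"rz":-1,"grip":-1}]'>/dev/null
python3 s.py -20 10 90 3.032
```

```text
t 11.03 jig [-81.3 276.1] tip z 125.1 rot [-3.136 -0.004  2.605] F jig [0.6 0.5] 0.2 w 0.094
tool mm [-166.1 -216.6   35.7] rotvec deg [ -0.3  -0.3 -24.5]
```

```bash

python3 -m pendant '[{"tx":-0.2,"ty":-0.7,"tz":0,"rx":0,"ry":0,"rz":-1,"grip":-1},{"tx":-0.2,"ty":-0.7,"tz":0,"rx":0,"ry":0,"rz":-1,"grip":-1},{"tx":-0.2,"ty":-0.8,"tz":0,"rx":0,"ry":0,"rz":-1,"grip":-1},{"tx":-0.2,"ty":-0.8,"tz":0,"rx":0,"ry":0,"rz":-1,"grip":-1},{"tx":-0.2,"ty":-0.8,"tz":0,"rx":0,"ry":0,"rz":-1,"grip":-1},{"tx":-0.2,"ty":-0.8,"tz":0,"rx":0,"ry":0,"rz":-0.5,"grip":-1},{"tx":-0.2,"ty":-0.8,"tz":0,"rx":0,"ry":0,"rz":0,"grip":-1},{"tx":-0.2,"ty":-0.5,"tz":0,"rx":0,"ry":0,"rz":0,"grip":-1}]'>/dev/null
python3 -m pendant '[{"tx":0,"ty":0,"tz":0,"rx":0,"ry":0,"rz":0,"grip":-1},{"tx":0,"ty":0,"tz":0,"rx":0,"ry":0,"rz":0,"grip":-1}]'>/dev/null
python3 s.py -20 10 90 3.032
python3 - <<'E'
from h import *
cv2.imwrite("pics/m_wrist.png",ctrl.camera("wrist")["pixels"])
E
```

```text
t 11.87 jig [-61.5  14.8] tip z 122.3 rot [-3.136 -0.011  3.001] F jig [ 0.4 -0. ] -2.0 w 0.094
tool mm [-42.   -3.4  31.9] rotvec deg [-0.3 -0.6 -1.8]
```

View pics/m_wrist.png

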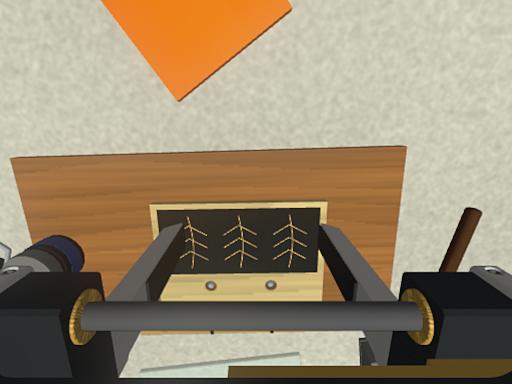

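```bash

python3 -m pendant '[{"tx":-0.4,"ty":0,"tz":0.3,"rx":0,"ry":-0.15,"rz":-0.4,"grip":-1},{"tx":-0.5,"ty":0,"tz":0.3,"rx":0,"ry":0,"rz":0,"grip":-1},{"tx":-0.3,"ty":0,"tz":0,"rx":0,"ry":0,"rz":0,"grip":-1},{"tx":0,"ty":0,"tz":0,"rx":0,"ry":0,"rz":0,"grip":-1},{"tx":0,"ty":0,"tz":0,"rx":0,"ry":0,"rz":0,"grip":-1}]'>/dev/null
python3 s.py -20 10 90 3.032
python3 - <<'E'
from h import *
im=ctrl.camera("wrist")["pixels"];cv2.imwrite("pics/n_wrist.png",cv2.resize(im[170:310,120:380],None,fx=3,fy=3,interpolation=cv2.INTER_CUBIC))
E
```

```text
t 12.33 jig [-12.9  18.3] tip z 96.6 rot [-3.136e+00 -1.000e-03  3.032e+00] F jig [-1.2 -0.3] 0.3 w 0.094
tool mm [ 7.1 -8.2  6.7] rotvec deg [-0.3 -0.1  0. ]
```

View pics/n_wrist.png

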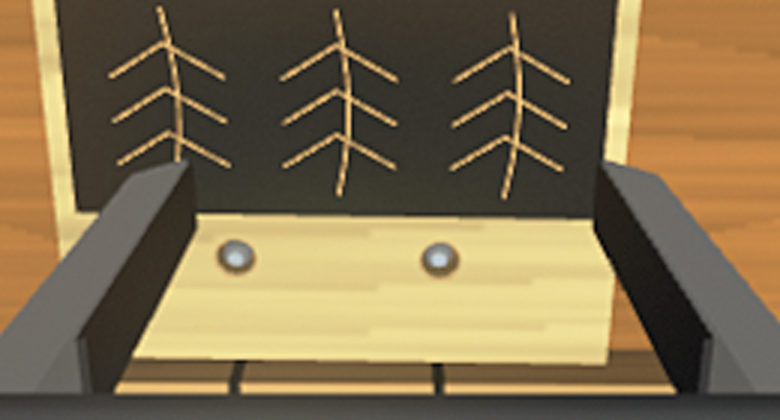

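```bash

python3 -m pendant '[{"tx":0,"ty":0,"tz":-0.8,"rx":0,"ry":0,"rz":0,"grip":-1},{"tx":0.5,"ty":0,"tz":-0.8,"rx":0,"ry":0,"rz":0,"grip":-1},{"tx":0.9,"ty":0,"tz":-0.4,"rx":0,"ry":0,"rz":0,"grip":-1},{"tx":0.9,"ty":0,"tz":0,"rx":0,"ry":0,"rz":0,"grip":-1},{"tx":0.7,"ty":0.6,"tz":0,"rx":0,"ry":0,"rz":0,"grip":-1},{"tx":0.5,"ty":0.8,"tz":0,"rx":0,"ry":0,"rz":0,"grip":-1},{"tx":0,"ty":0,"tz":0,"rx":0,"ry":0,"rz":0,"grip":-1},{"tx":0,"ty":0,"tz":0,"rx":0,"ry":0,"rz":0,"grip":-1}]'
python3 - <<'E'
from h import *
im=ctrl.camera("scene")["pixels"];cv2.imwrite("pics/o_scene.png",im)
E
```

```text
time_s: 13.05
ee_pos: [0.4931, 0.0531, 0.2787]
eef_rot: [-3.137, 0.001, 3.034]
force: [-0.9, 0.8, 0.3]
grip_width: 0.0941
```

View pics/o_scene.png

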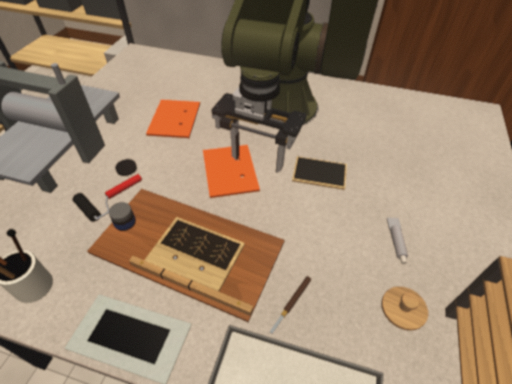

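Everything else sits where it was. The block is on its pins and the gripper is clear (around pixels 260,130), well away from the jig.

```bash
python3 -c "
from station import ctrl
print(ctrl.hand_in())"
```

```text
the job is handed in; nothing more can be done
None
```

The block is on the jig with both holes over the pins, and I have handed the job in at about 13 s of the 67 s allowed.

With two open fingertips I pushed the near edge back until the block met the fence, where the force rose to about 20 N. I then pushed the left edge about 37 mm along the fence. The pushing force fell from about 3 N to 0, and both pins showed in the holes. I then lifted the fingers clear.

- **Pin fit:** a close wrist picture shows both pin tips centred in their holes, and the block's far edge parallel to the fence with a hairline gap.
- **Height:** from two camera views, the tops of the holes came out at about 21 and 23 mm. Flat is 22 mm, and they were about 29 mm while propped.
- **Position:** the holes measure within about 1.5 mm of the pin positions in the jig's frame.
- **Disagreement:** the coarse two-view heights of the block's corners scatter by 2–3 mm, for example 20.5 against 24.7 mm at the two lino corners. I put this down to measurement noise, so the flatness check rests mostly on the holes and the wrist picture.
- **Other objects:** the last scene picture shows the jar, roller and everything else where they were at the start. I compared this by eye and did not measure it.

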